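# Press a push nut home on an idler wheel's axle

## Task

The wheel of the small idler unit is kept on its plain axle by the toothed brass push nut that is started near the axle's top. Slip the loose steel setting sleeve over the axle and press the nut straight down with it, not with the gripper: it drags evenly until it meets the wheel, then press on only until the push-back has risen by about 6 N, so that the spring washer under the wheel is well loaded but never squashed flat. Then lift the sleeve off and stand it upright on the bench clear of the unit, leaving the wax tube, wax block and wooden bench pin where they are.

Things in the scene. Friction and masses are not known exactly. Their poses are not given: they have to be found in the camera images.
- sleeve_center (a point): centre (half-way up, on its axis) of the setting sleeve: a loose, plain bright steel tube standing upright on the bench, 23 mm in diameter, 60 mm tall, 15 mm through bore open at both ends, 0.07 to 0.12 kg. Its z axis is the tube's axis; either end may be down
- axle_tip (a point): centre of the axle's upper end, 92 mm above the bench: upright plain steel axle, 12 mm in diameter, its last 6 mm tapered to 7 mm. It stands on the middle of the fixed idler unit, an aluminium base plate 100 x 76 x 10 mm screwed to the bench (its long side is this frame's x)
- push_nut: toothed brass push nut on the axle, 25 mm in diameter, 4 mm thick; the origin is the centre of its underside. It starts 73 to 78 mm above the bench, slides only downward along the axle with an even drag of about 9 N and stays where it is left. The axle stands out above it, so it is pressed by its rim through the sleeve
- wheel_mount: fixed brass foot under the wheel, origin on the axle's axis at bench height. It carries a spacer, a sprung wave washer and the loose white wheel (black tyre, 50 mm across, 15 mm thick). Each time the wheel's top lies elsewhere, 51 to 60 mm above the bench: feel for it. Past it the push-back rises 3 N per mm over the drag; 4.5 mm down (14 N more) the washer is flat
- wax_tube_center (a point): centre of a loose upright blue wax tube, 28 mm in diameter, 60 mm tall; a bystander
- wax_block: loose green wax block, 42 x 55 x 24 mm, origin at the centre of its underside; a bystander
- bench_pin: loose wooden bench pin (a small bar), 22 x 100 x 20 mm, long side along its y, origin at the centre of its underside; a bystander
There are look-alikes about, which are no part of the job. What is meant by the part that bears sleeve_center is not green, and is the smaller of those in its own colour.

How it is judged:
On the way, in this order (a step that is already met when the one before it is completed fails the run):
1. the sleeve sits over the axle and presses on the push nut (contact force between push_nut and anything else above 4 N and horizontal distance between sleeve_center and axle_tip below 0.005 m and (angle between sleeve_center's own z axis and vertical below 0.15 rad or angle between sleeve_center's own z axis and vertical above 2.99 rad)), for 0.1 s.
2. the nut is down on the wheel and the spring washer is loaded with more than 3 N (contact force between wheel_mount and anything else above 3 N), for 0.1 s.
At the end, for the whole second after the job is handed in: The nut holds the wheel down so that its spring washer still carries more than 3 N; the sleeve stands upright (within 0.1 rad) and at rest on the bench, its axis more than 50 mm from the axle; wax tube, wax block and bench pin are within 30 mm of where they stood (contact force between wheel_mount and anything else above 3 N and horizontal distance between sleeve_center and axle_tip above 0.05 m and height (world z) of sleeve_center between 0.025 and 0.035 m and (angle between sleeve_center's own z axis and vertical below 0.1 rad or angle between sleeve_center's own z axis and vertical above 3.04 rad) and distance of each of wax_tube_center, wax_block, bench_pin from where it was at the start of the episode below 0.03 m); the robot touches nothing.
It fails at once if the spring washer under the wheel is squashed flat (more than 13 N on it) (contact force between wheel_mount and anything else above 13 N).
It fails at once if the gripper or arm presses on the push nut itself (contact force between the arm and push_nut above 1 N).
It fails at once if the fingers press on the push nut itself (contact force between the fingers and push_nut above 1 N).
It fails at once if the gripper touches the wheel or its mount (contact force between the fingers and wheel_mount above 1 N).
It also fails if it takes over 72 s, if anything falls off the work surface, if the arm or the gripper's body presses on something with over 40 N, if the wrist force passes 120 N, or if a joint passes its speed limit or range.

## Robot

A 6-joint arm with a two-finger parallel gripper is mounted at the origin on a cart in front of the work surface, level with it; the furniture and walls round the work are solid. World frame = base frame: x ahead of the robot, y to its left, z up, the work surface at z = 0. Lengths are in m, angles in rad, forces in N, time in s.
With the tool pointing down it reaches from about 0.4 to 0.825 m from the base axis. Payload 7 kg.
Tool frame: the origin (TCP) lies at the centre of the arm's flange, where the gripper is bolted on; the fingertips stand 178 mm ahead of it and the grasp point (between the pads) lies 159 mm ahead of it (arm.tip_reach is the distance from the TCP to the fingertips, in m); z points along the fingers, y is the direction in which the jaws open and shut (so a half turn about z gives the same grasp; the last joint's range is limited). The gripper opens to 88 mm and grips with 3 to 60 N. Pads are 19 mm wide; open, the fingers measure 130 mm over their backs; the gripper's body (78 mm by 193 mm) begins 47 mm behind the grasp point.
Start: joints at [1.637, 0.359, 0.012, 0, -1.224, -0.288], TCP at [0.149, 0.658, 0.405] pointing down, gripper open.
Joint ranges: [-3.07, 3.07], [-1.43, 2.12], [-1.02, 1.25], [-3.03, 1.67], [-3.05, -0], [-3.03, 3.03]. Speed limits (rad/s): [2.39, 2.39, 3.01, 3.14, 3.14, 3.14].

## Interface

Orientations are given as [roll, pitch, yaw] about the fixed x, y, z axes, in that order (R = Rz(yaw) Ry(pitch) Rx(roll)).
In Python, from station import arm gives the robot as it stands.
- The arm moves only by the shell command python3 -m inch 'ROWS' [OPENING] [FORCE]. ROWS is JSON, a list that holds one entry, the list of rows, each a list of 6 numbers: the shift along the world's x, y, z in units of 200 mm (1.0 is 200 mm), then the turn, a rotation vector about the world's x, y, z in units of 180 degrees (1.0 is 180 degrees). A call has 1 to 8 rows; each row is the pose to reach, as a shift and turn from the pose commanded when the call began, turning the shorter way round; what a row does not reach only later rows make up. A row lasts 1/8 s, in which the tool goes at most 62.5 mm and 10.7 degrees, less where a joint would pass 70% of its speed; a pose out of reach is approached as far as the arm can. A call with a number of a shift or a turn outside -1 to 1 is refused whole. A call with a gripper value outside its range is refused whole. OPENING is the finger opening in mm, from 0 to 87.6, set as the call begins (- or left out, the last holds). The fingers move at their own pace and stop on an object; FORCE is the grip in N (left out, the last holds). Time passes only in rows, so rows that repeat a pose let the fingers close. It gives the time, the measured TCP pose, the force and the opening at its end, in the units of the state.
- arm.get_state(): the state, without advancing time (a new reading comes with each control period).
- arm.grab_frame(name): name is "scene" or "top" or "wrist"; returns the picture (420x560x3 uint8, blue, green, red); there is no depth.
- arm.camera_params(name): a dict with "vertical_fov" (degrees; the focal length in pixels is half the picture's height over the tangent of half this angle, whatever the lens; pixels are square), "cx", "cy" (the principal point, pixels), "pose" (4x4, takes a point from camera to world coordinates). Camera axes: x right, y down, z forward; pixel columns grow to the right and rows downward; lengths in m; the calibration is good to about 2 mm. A picture is of the moment at which its call begins: read the wrist's pose just before it. camera_params takes no time and is no camera call; for the wrist camera it gives the pose at the moment of the call.
- arm.job_done(): hands the job in, once; it reports no verdict.
Trained networks look in the newest picture that a camera, given by its name, has taken for a name from the list of things; names that differ only in an ending like _2 or _b are one class to them, and where a whole thing is asked for, a point or a joint stands for the part that bears it (a point fixed in the world has none). Each returns a list of dicts, best first, with "score" (0 to 1); they miss things now and then, are a little off and sometimes report something else, mostly with a low value. They report only what shows in the picture. A call takes as long as a camera call. They do not tell look-alikes from the thing itself.
- arm.search_frame(target, camera): "box" ([left, top, right, bottom] in pixels, round what is visible of it).
- arm.regions_of(target, camera): "region" (420x560 bool, what is visible of it) and "box" ([left, top, right, bottom] in pixels, round what is visible of it).
The state is a dict: "t": time; "q": joint angles; "qd": joint speeds; "joint_efforts": joint torques, N m; "eef_pos": TCP position; "ee_rot": TCP orientation; "force": force on the tool from outside, world axes, zero at the start; "moment": the same for the moment, N m; "width": finger opening in m.
Only numpy, scipy, OpenCV 4.12 (cv2) and the standard library are available. Lean on these libraries where they do the work, as an engineer would, in place of code of your own. Each camera call takes 0.05 s, during which the arm holds its last target.

## Working session

There is one attempt and no reset: what is moved stays moved. The work goes in short steps, Python scripts to look and compute and a shell command to move; the robot and the scene stay as the last step left them, time stands still between calls to the robot, and variables do not carry over. Pictures are saved under pics/ and viewed, and the job is handed in when it is done.

```bash
ls; mkdir -p pics; python3 - <<'E'
from station import arm
import cv2
s=arm.get_state(); print(s['t'],s['eef_pos'],s['ee_rot'],s['force'],s['width'],arm.tip_reach)
for n in ("scene","top","wrist"):
    f=arm.grab_frame(n); cv2.imwrite(f"pics/{n}0.png",f)
    p=arm.camera_params(n); print(n,p)
    for t in ("sleeve_center","axle_tip","push_nut","wheel_mount","wax_tube_center","wax_block","bench_pin"):
        try: print(t,[(round(d['score'],2),[int(v) for v in d['box']]) for d in arm.search_frame(t,n)])
        except Exception as e: print(t,e)
E
```

```text
pics
0.0 [0.14846927 0.65826319 0.40374344] [ 3.13998558e+00 -1.23964769e-04 -2.21951204e-01] [ 0.41458564  0.36964737 -0.29164521] 0.08744546830691936 0.1781
scene {'vertical_fov': 45.615741505648785, 'cx': 275.131171621052, 'cy': 209.08659939409287, 'pose': array([[-0.94593683, -0.20555343,  0.25090099,  0.30169487],
       [-0.32404874,  0.63230066, -0.70369616,  0.80363419],
       [-0.0139977 , -0.74695626, -0.66472581,  0.75396222],
       [ 0.        ,  0.        ,  0.        ,  1.        ]])}
sleeve_center [(0.88, [257, 254, 272, 285]), (0.66, [248, 225, 266, 259])]
axle_tip [(0.7, [250, 178, 305, 225])]
push_nut [(0.58, [269, 179, 281, 184])]
wheel_mount []
wax_tube_center [(0.58, [209, 217, 223, 243]), (0.27, [250, 176, 307, 224])]
wax_block [(0.78, [230, 179, 254, 199])]
bench_pin [(0.69, [328, 211, 352, 247])]
top {'vertical_fov': 43.7742901700965, 'cx': 287.04316751229555, 'cy': 206.0184110018498, 'pose': array([[ 0.01622293, -0.99866622,  0.04901639,  0.48898185],
       [-0.99956209, -0.01741182, -0.02392623,  0.11725537],
       [ 0.02474778, -0.04860677, -0.99851136,
[... 249 characters left out ...]
365, 216])]
wheel_mount []
wax_tube_center [(0.61, [257, 129, 274, 147])]
wax_block [(0.64, [329, 118, 368, 154])]
bench_pin [(0.61, [291, 259, 345, 273])]
wrist {'vertical_fov': 67.62912105436227, 'cx': 278.70224501894467, 'cy': 209.56073935949573, 'pose': array([[-2.19384164e-01, -9.29325764e-01, -2.97025611e-01,
         2.29580504e-01],
       [-9.75638519e-01,  2.09051848e-01,  6.65342385e-02,
         6.40145992e-01],
       [ 2.61770693e-04,  3.04386185e-01, -9.52548677e-01,
         3.84066775e-01],
       [ 0.00000000e+00,  0.00000000e+00,  0.00000000e+00,
         1.00000000e+00]])}
sleeve_center []
axle_tip []
push_nut []
wheel_mount []
wax_tube_center []
wax_block []
bench_pin []
```

```bash
python3 - <<'E'
import cv2
a=cv2.imread('pics/scene0.png')[150:310,180:380]; b=cv2.imread('pics/top0.png')[100:290,190:400]
cv2.imwrite('pics/s0c.png',cv2.resize(a,(800,640),interpolation=2)[:600]);cv2.imwrite('pics/t0c.png',cv2.resize(b,None,fx=3.1,fy=3.1,interpolation=2))
E
```

```text
(no output)
```

View pics/s0c.png

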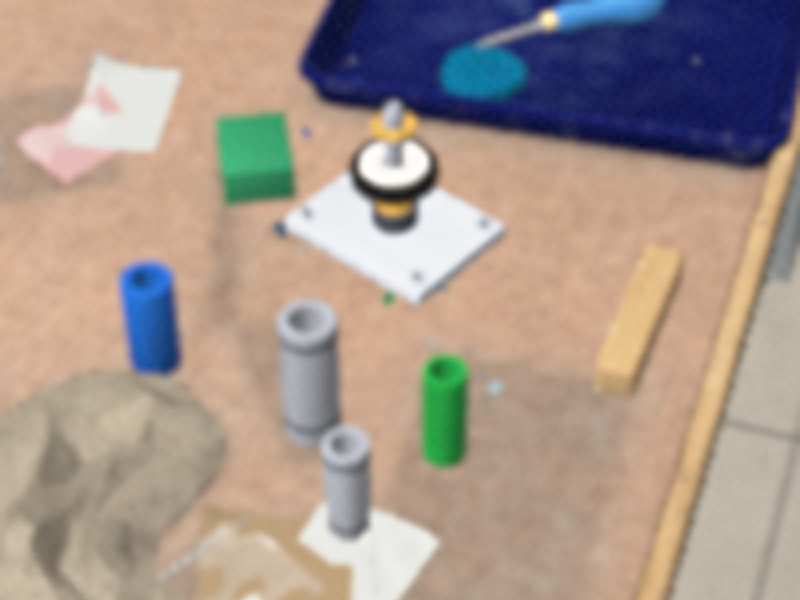

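View pics/t0c.png

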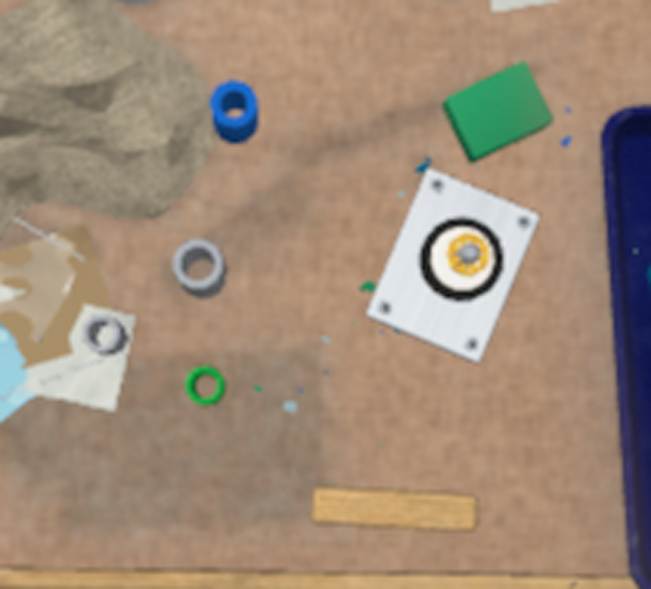

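View pics/scene0.png

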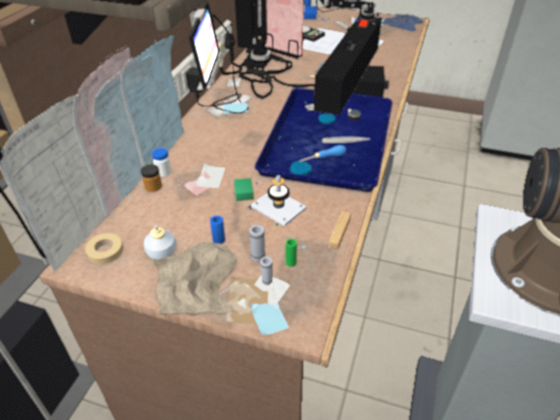

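View pics/top0.png

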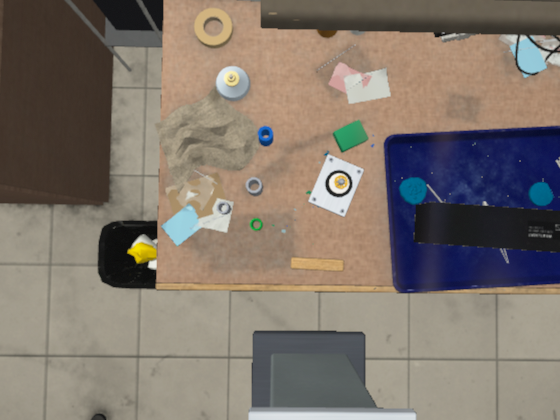

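Candidates for the sleeve:
- small grey tube: scene (266,270), top (223,208)
- large grey tube: scene (257,242), top (254,187)
- green tube: scene (290,252), top (256,225), ruled out by colour

I choose the small grey one. I'll localise everything next.

```bash
cat > h.py <<'E'
import numpy as np, cv2
from station import arm
def K(p): 
    return 210/np.tan(np.radians(p['vertical_fov'])/2)
def ray(p,u,v):
    d=np.array([(u-p['cx'])/K(p),(v-p['cy'])/K(p),1.]); return p['pose'][:3,3],p['pose'][:3,:3]@d
def onz(p,u,v,z):
    o,d=ray(p,u,v); return o+d*(z-o[2])/d[2]
def proj(p,X):
    c=p['pose'][:3,:3].T@(np.array(X)-p['pose'][:3,3]); return np.array([p['cx']+K(p)*c[0]/c[2],p['cy']+K(p)*c[1]/c[2]])
def tri(obs):
    A=np.zeros((3,3));b=np.zeros(3)
    for p,u,v in obs:
        o,d=ray(p,u,v);d=d/np.linalg.norm(d);M=np.eye(3)-np.outer(d,d);A+=M;b+=M@o
    return np.linalg.solve(A,b)
E
python3 - <<'E'
from h import *
S=arm.camera_params('scene');T=arm.camera_params('top')
def sc(x,y): return x/4+180,y/4*1+150   # crop scale 4
def tc(x,y): return x/3.1+190,y/3.1+100
for n,s,t,z in [("small top",(345,442),(106,335),.06),("big top",(306,318),(199,267),.08),("green",(446,367),(206,386),.06),("blue",(148,273),(235,98),.06),("axle tip",(393,104),(468,250),.092),("nut",(393,127),(468,253),.078)]:
    a=onz(S,*sc(*s),z);b=onz(T,*tc(*t),z);print(n,a.round(3),b.round(3),tri([(S,*sc(*s)),(T,*tc(*t))]).round(3))
for n,t,z in [("block",(498,110),.024),("pin l",(315,508),.02),("pin r",(475,512),.02),("platecorners",(427,168),.01),("",(538,215),.01),("",(370,315),.01),("",(478,360),.01)]:
    print(n,onz(T,*tc(*t),z).round(3))
E
```

```text
small top [0.532 0.211 0.06 ] [0.53  0.208 0.06 ] [0.532 0.209 0.057]
big top [0.571 0.158 0.08 ] [0.569 0.154 0.08 ] [0.571 0.155 0.077]
green [0.502 0.15  0.06 ] [0.501 0.149 0.06 ] [0.502 0.149 0.06 ]
blue [0.668 0.133 0.06 ] [0.67  0.135 0.06 ] [0.668 0.135 0.062]
axle tip [ 0.58  -0.001  0.092] [0.58  0.001 0.092] [0.579 0.002 0.094]
nut [0.579 0.002 0.078] [ 0.58  -0.     0.078] [ 0.58  -0.001  0.076]
block [ 0.673 -0.025  0.024]
pin l [0.429 0.083 0.02 ]
pin r [ 0.428 -0.014  0.02 ]
platecorners [0.639 0.017 0.01 ]
 [ 0.611 -0.052  0.01 ]
 [0.547 0.051 0.01 ]
 [ 0.52  -0.016  0.01 ]
```

```bash
python3 -m inch '[[[0.32,-0.38,0,0,0,-0.06],[0.64,-0.75,0,0,0,-0.12],[0.64,-0.75,0,0,0,-0.143],[0.64,-0.75,0,0,0,-0.143],[0.64,-0.75,0,0,0,-0.143]]]' && python3 -m inch '[[[0.32,-0.38,0,0,0,-0.06],[0.64,-0.75,0,0,0,-0.12],[0.64,-0.75,0,0,0,-0.143],[0.64,-0.75,0,0,0,-0.143],[0.64,-0.75,0,0,0,-0.143]]]' && python3 -m inch '[[[0.32,-0.38,0,0,0,-0.06],[0.64,-0.75,0,0,0,-0.12],[0.64,-0.75,0,0,0,-0.143],[0.64,-0.75,0,0,0,-0.143],[0.64,-0.75,0,0,0,-0.143],[0.64,-0.75,0,0,0,-0.143]]]'
python3 - <<'E'
from h import *
s=arm.get_state(); print(s['t'],s['q'],s['eef_pos'],s['ee_rot'],s['force'])
W=arm.camera_params('wrist'); np.save('w1.npy',W,allow_pickle=True)
f=arm.grab_frame('wrist');cv2.imwrite('pics/w1.png',f)
for d in arm.regions_of('sleeve_center','wrist'): print(d['score'],np.round(d['box']))
for n,X in [('small',(.531,.209,.06)),('big',(.57,.156,.08)),('green',(.502,.149,.06))]: print(n,proj(W,X).round(0))
E
```

```text
t: 1.82
eef_pos: [0.277, 0.5081, 0.4051]
ee_rot: [-3.141, 0.0, -0.672]
force: [-0.4, -0.5, -0.7]
width: 0.0878
t: 2.45
eef_pos: [0.4046, 0.3591, 0.4046]
ee_rot: [-3.142, 0.0, -1.12]
force: [-0.3, -0.1, 0.7]
width: 0.0876
t: 3.2
eef_pos: [0.5318, 0.2102, 0.4046]
ee_rot: [3.141, 0.0, -1.567]
force: [-0.2, 0.3, 0.1]
width: 0.0875
3.2 [ 7.18313484e-01  1.90045722e-01 -2.20477175e-01 -2.25978737e-04
 -1.16027334e+00 -7.14431262e-01] [0.53180143 0.21015387 0.40457023] [ 3.14145696e+00  1.56589840e-04 -1.56700430e+00] [-0.1506544   0.304477    0.11038569]
0.96 [295. 120. 320. 144.]
0.71 [222. 120. 258. 153.]
0.57 [269. 170. 294. 201.]
small [280. 190.]
big [239. 141.]
green [309. 132.]
```

View pics/w1.png

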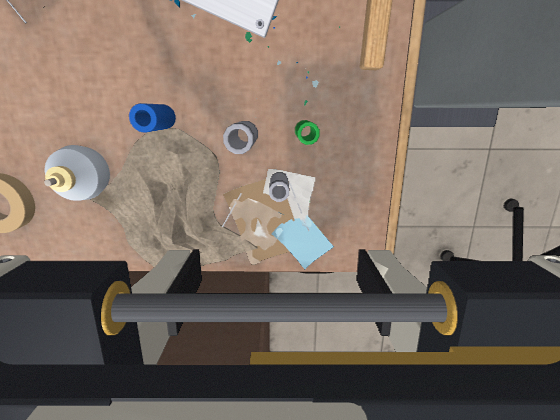

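The wrist view shows the small grey tube at (279,187) on the paper, the large grey at (239,137), the green at (308,132) and the blue at (152,117). I'll take a close crop to measure the rim.

```bash
python3 - <<'E'
from h import *
f=cv2.imread('pics/w1.png')[110:215,210:340]
cv2.imwrite('pics/w1c.png',cv2.resize(f,None,fx=5.5,fy=5.5,interpolation=2))
E
```

```text
(no output)
```

View pics/w1c.png

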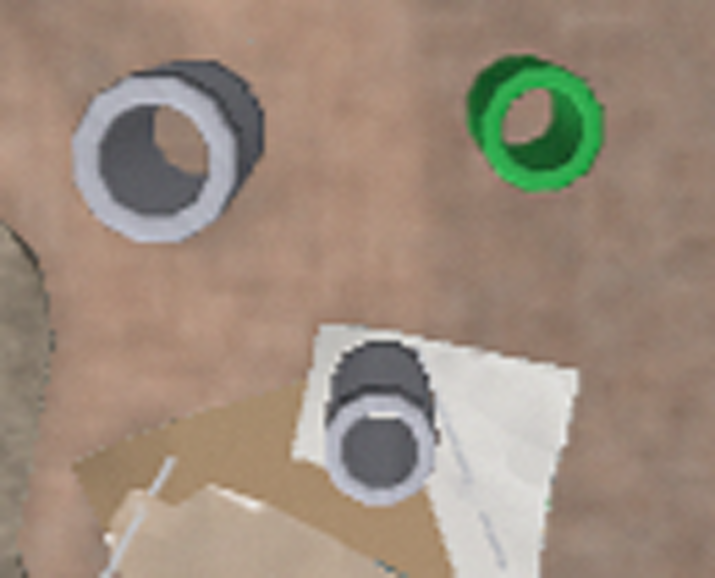

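```bash
python3 - <<'E'
from h import *
W=np.load('w1.npy',allow_pickle=True).item();s=arm.get_state()
x=onz(W,380/5.5+210,450/5.5+110,.06);print(x, 'diam',np.linalg.norm(onz(W,435/5.5+210,450/5.5+110,.06)-onz(W,325/5.5+210,450/5.5+110,.06)))
b=onz(W,155/5.5+210,158/5.5+110,.08);print('big',b)
print(x-s['eef_pos'])
print((x-s['eef_pos'])/.2, (0.044+.159-s['eef_pos'][2])/.2)
E
```

```text
[0.5315324  0.21086273 0.06      ] diam 0.021310026721995178
big [0.57065656 0.15389572 0.08      ]
[-2.49394087e-04  9.15428302e-04 -3.44768385e-01]
[-1.24697044e-03  4.57714151e-03 -1.72384193e+00] -1.0088419267636441
```

```bash
python3 -m inch '[[[0,0.002,-0.3,0,0,-0.001],[0,0.002,-0.6,0,0,-0.001],[0,0.002,-0.85,0,0,-0.001],[0,0.002,-0.95,0,0,-0.001],[0,0.002,-1.0,0,0,-0.001],[0,0.002,-1.0,0,0,-0.001]]]' && python3 -m inch '[[[0,0,0,0,0,0],[0,0,0,0,0,0],[0,0,0,0,0,0],[0,0,0,0,0,0],[0,0,0,0,0,0],[0,0,0,0,0,0],[0,0,0,0,0,0],[0,0,0,0,0,0]]]' 0 50
python3 - <<'E'
from h import *
print(arm.get_state())
f=arm.grab_frame('wrist');cv2.imwrite('pics/w2.png',f)
E
```

```text
t: 4.05
eef_pos: [0.5324, 0.2095, 0.2047]
ee_rot: [3.142, -0.0, -1.572]
force: [-0.1, 0.5, 0.4]
width: 0.0872
t: 5.05
eef_pos: [0.5325, 0.2089, 0.2046]
ee_rot: [3.142, -0.0, -1.573]
force: [0.2, 0.6, -0.2]
width: 0.0214
{'t': 5.05, 'q': array([ 7.15729519e-01,  3.98420335e-01, -4.52952842e-01, -3.31788155e-05,
       -7.19513615e-01, -7.17578588e-01]), 'qd': array([-1.09547731e-03,  3.02733035e-05, -1.59190878e-03, -1.08220980e-04,
        9.29872586e-04, -1.72334017e-04]), 'joint_efforts': array([ 2.31303053e-02, -5.25687611e+01,  2.05820525e+01,  4.91142601e+00,
       -1.53814192e-02, -1.54117934e-03]), 'eef_pos': array([0.53248583, 0.20885436, 0.20462107]), 'ee_rot': array([ 3.14151012e+00, -4.30150324e-05, -1.57267035e+00]), 'force': array([ 0.19959703,  0.59257627, -0.214095  ]), 'moment': array([ 0.05360766, -0.06577497, -0.02443761]), 'width': 0.021443419565696464}
```

View pics/w2.png

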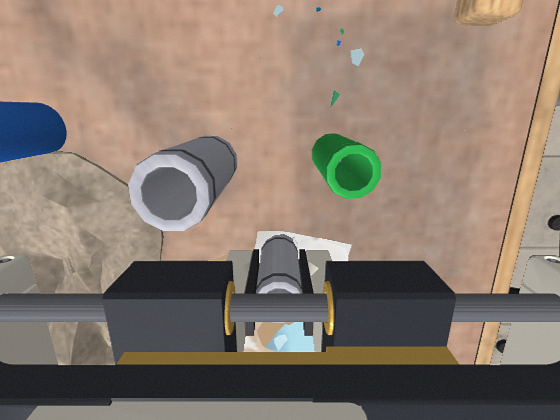

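```bash
python3 -m inch '[[[0,0,0.1,0,0,0],[0,0,0.35,0,0,0],[0,0,0.6,0,0,0],[0,0,0.7,0,0,0],[0.1,-0.2,0.7,0,0,0],[0.24,-0.4,0.7,0,0,0],[0.24,-0.4,0.7,0,0,0],[0.24,-0.4,0.7,0,0,0]]]'
python3 - <<'E'
from h import *
s=arm.get_state();print(s['eef_pos'],s['ee_rot'],s['force'],s['width'])
for i,n in enumerate(('wrist','scene','top')):
    W=arm.camera_params(n); f=arm.grab_frame(n);cv2.imwrite(f'pics/{n}3.png',f)
    if i==0:
        np.save('w3.npy',W,allow_pickle=True); print(proj(W,(.58,0,.092)))
        for t in ('push_nut','axle_tip'): print([(d['score'],np.round(d['box'])) for d in arm.search_frame(t,n)])
E
```

```text
t: 6.1
eef_pos: [0.5804, 0.1286, 0.3443]
ee_rot: [3.141, -0.0, -1.574]
force: [-0.8, -0.2, -0.3]
width: 0.0214
[0.58037088 0.12855487 0.34429142] [ 3.14089135e+00 -1.31520341e-04 -1.57372300e+00] [-0.79020201 -0.16736443 -0.2555577 ] 0.0214377313572562
[278.78730815  36.93925795]
[(0.8, array([263.,  23., 301.,  59.]))]
[(0.78, array([213.,   0., 348., 117.]))]
```

View pics/wrist3.png

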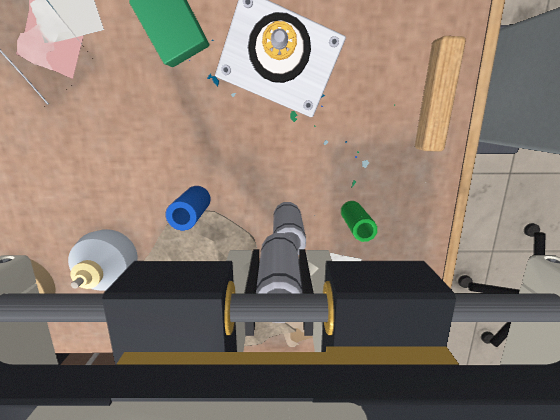

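View pics/scene3.png

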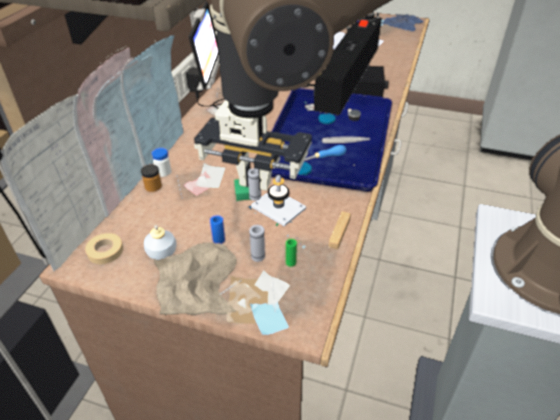

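```bash
python3 - <<'E'
from h import *
f=cv2.imread('pics/wrist3.png');a=cv2.resize(f[0:90,235:325],(540,540),interpolation=2)
b=cv2.resize(f[190:310,220:340],(540,540),interpolation=2)
cv2.imwrite('pics/w3c.png',np.hstack([a,b])[:, :1080][::1]) if 0 else cv2.imwrite('pics/w3c.png',a); cv2.imwrite('pics/w3d.png',b)
E
```

```text
(no output)
```

View pics/w3c.png

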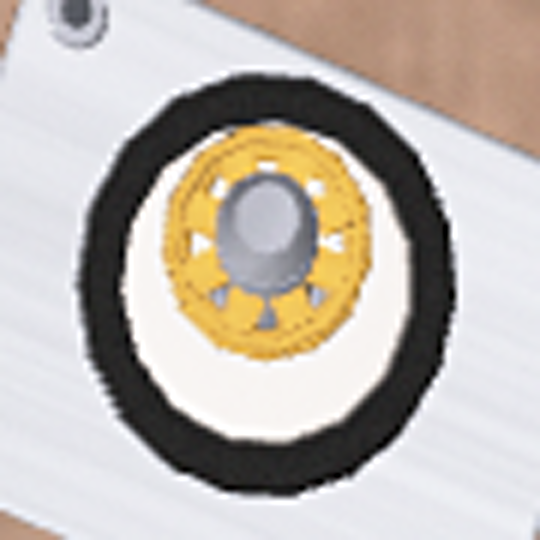

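View pics/w3d.png

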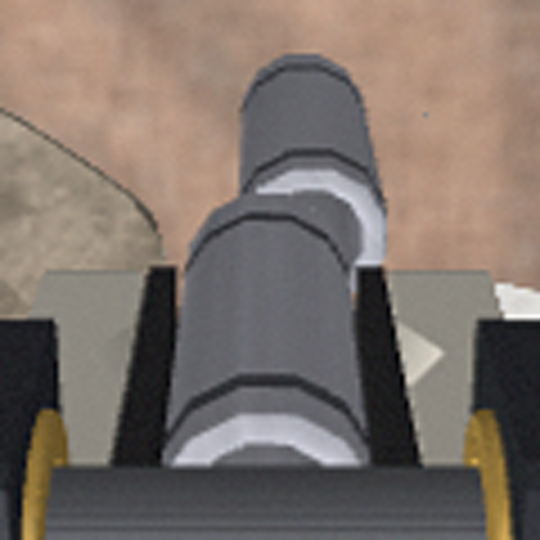

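```bash
python3 - <<'E'
from h import *
W=np.load('w3.npy',allow_pickle=True).item()
x=onz(W,268/6+235,217/6,.092);print('tip',x, 'nut', onz(W,268/6+235,241/6,.079))
T=np.array([.58037,.12855,.34429])
# axis of sleeve bottom at TCP z -.159-.045, top at -.159+.014
for dz,r in [(-.2046,.0115),(-.1446,.0115)]:
    for dx in (-.0115,.0115): print(dz,dx,(proj(W,T+[dx,0,dz])-[220,190])*4.5)
    print('front',(proj(W,T+[0,-.0115,dz])-[220,190])*4.5)
print((x-T)/.2)
S=arm.camera_params('scene')
f=cv2.imread('pics/scene3.png');cv2.imwrite('pics/s3c.png',cv2.resize(f[140:240,200:340],None,fx=5.5,fy=5.5,interpolation=2))
p=lambda X:((proj(S,X)-[200,140])*5.5).round()
print('scene pred bottom',p(T-[0,0,.2046]),'top',p(T-[0,0,.1446]),'tip',p(x))
E
```

```text
tip [ 5.79419243e-01 -4.53433098e-04  9.20000000e-02] nut [ 5.79376399e-01 -5.40896950e-04  7.90000000e-02]
-0.2046 -0.0115 [345.07405392 250.25165103]
-0.2046 0.0115 [183.25262002 250.61868682]
front [263.97134578 174.87706835]
-0.1446 -0.0115 [377.54145604 494.59486819]
-0.1446 0.0115 [151.21025433 495.09394845]
front [264.10976376 394.52638414]
[-0.00475379 -0.64501717 -1.26145   ]
scene pred bottom [309. 307.] top [302. 169.] tip [431. 199.]
```

View pics/s3c.png

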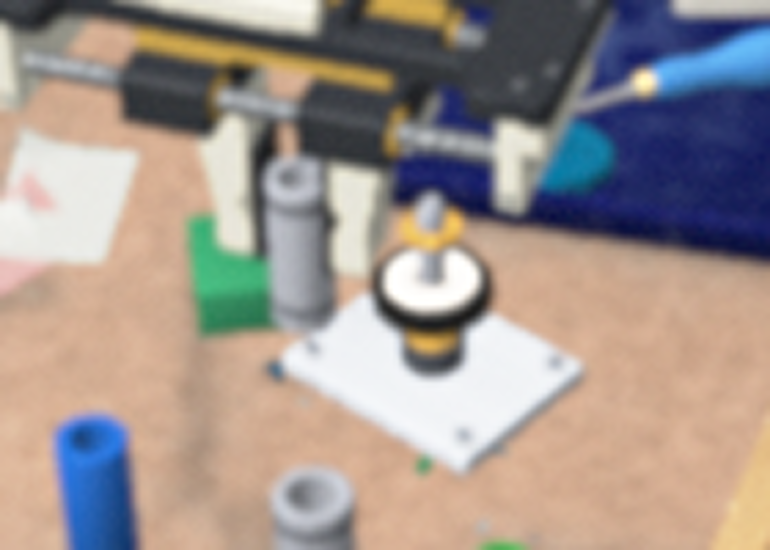

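```bash
python3 -m inch '[[[0,-0.22,0,0,0,0],[0,-0.44,0,0,0,0],[0,-0.6,0,0,0,0],[0,-0.653,0,0,0,0],[0,-0.653,-0.1,0,0,0],[0,-0.653,-0.175,0,0,0],[0,-0.653,-0.175,0,0,0],[0,-0.653,-0.175,0,0,0]]]'
cat > look.py <<'E'
import sys
from h import *
k=sys.argv[1]
s=arm.get_state();print(s['t'],s['eef_pos'],s['ee_rot'],s['force'],s['width'])
P=np.array(s['eef_pos'])
for n in ('wrist','scene','top'):
    W=arm.camera_params(n); f=arm.grab_frame(n);cv2.imwrite(f'pics/{n}{k}.png',f);np.save(f'{n}{k}.npy',W,allow_pickle=True)
    c=proj(W,P-[0,0,.2]).round().astype(int);h=45 if n!='wrist' else 75
    x0=min(max(c[0]-h,0),559-2*h);y0=min(max(c[1]-h,0),419-2*h)
    m=540/(2*h);cv2.imwrite(f'pics/{n}{k}c.png',cv2.resize(f[y0:y0+2*h,x0:x0+2*h],(540,540),interpolation=2))
    q=lambda X:((proj(W,X)-[x0,y0])*m).round()
    print(n,x0,y0,m,'bot',q(P-[0,0,.2046]),'top',q(P-[0,0,.1446]),'tip',q((.58,-.0003,.092)))
E
python3 look.py 4
```

```text
t: 7.35
eef_pos: [0.5808, -0.0012, 0.3101]
ee_rot: [-3.141, -0.0, -1.572]
force: [0.5, 0.2, -0.4]
width: 0.0215
7.35 [ 0.58081579 -0.00121786  0.31007212] [-3.14115964e+00 -1.45997241e-04 -1.57173255e+00] [ 0.47902257  0.24531579 -0.42476069] 0.021533557543725795
wrist 204 174 3.6 bot [270. 258.] top [270. 454.] tip [274. 233.]
scene 233 124 6.0 bot [269. 281.] top [267. 141.] tip [271. 313.]
top 299 134 6.0 bot [267. 273.] top [297. 250.] tip [258. 280.]
```

View pics/scene4c.png

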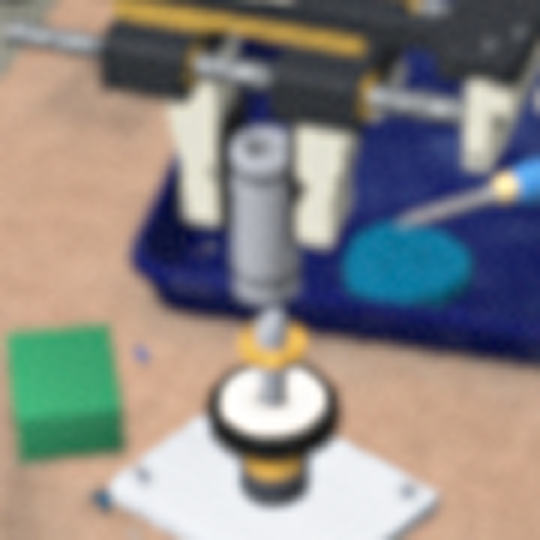

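View pics/wrist4c.png

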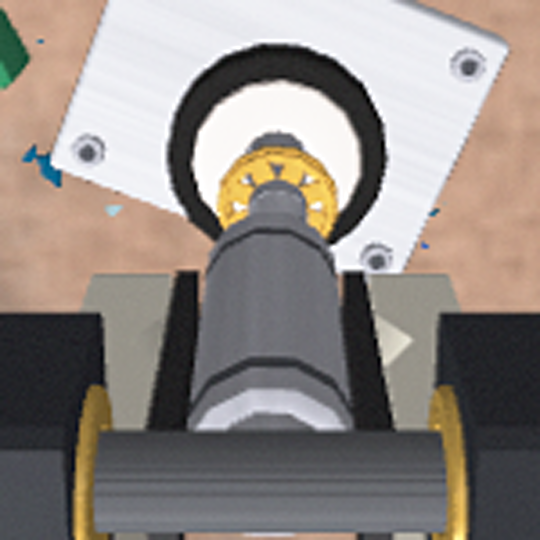

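```bash
python3 - <<'E'
from h import *
f=cv2.imread('pics/wrist4.png')[210:300,240:320];cv2.imwrite('pics/w4z.png',cv2.resize(f,None,fx=6.5,fy=6.5,interpolation=2))
W=np.load('wrist4.npy',allow_pickle=True).item();P=np.array([.58082,-.00122,.31007])
q=lambda X:((proj(W,X)-[240,210])*6.5).round()
for d in [(0,0,0),(0,.002,0),(0,0,-.002),(.001,0,0)]:
  for dz in (-.2046,-.1446):
    print(d,dz,'front',q(P+d+[0,-.0115,dz]),'L',q(P+d+[.0115,0,dz]),'R',q(P+d+[-.0115,0,dz]))
for x in (-6,6): print('axle at z.086',q((.58+x/1e3,-.0003,.086)),'nut',q((.58+2*x/1e3+x/12e3,-.0003,.079)))
E
```

```text
(0, 0, 0) -0.2046 front [254. 123.] L [137. 232.] R [371. 232.]
(0, 0, 0) -0.1446 front [254. 441.] L [ 90. 586.] R [417. 586.]
(0, 0.002, 0) -0.2046 front [254. 142.] L [137. 251.] R [370. 251.]
(0, 0.002, 0) -0.1446 front [254. 466.] L [ 91. 610.] R [417. 610.]
(0, 0, -0.002) -0.2046 front [254. 116.] L [138. 224.] R [369. 224.]
(0, 0, -0.002) -0.1446 front [254. 426.] L [ 93. 569.] R [415. 569.]
(0.001, 0, 0) -0.2046 front [243. 123.] L [127. 232.] R [360. 232.]
(0.001, 0, 0) -0.1446 front [239. 441.] L [ 76. 586.] R [403. 586.]
axle at z.086 [317. 165.] nut [374. 141.]
axle at z.086 [205. 165.] nut [148. 141.]
```

View pics/w4z.png

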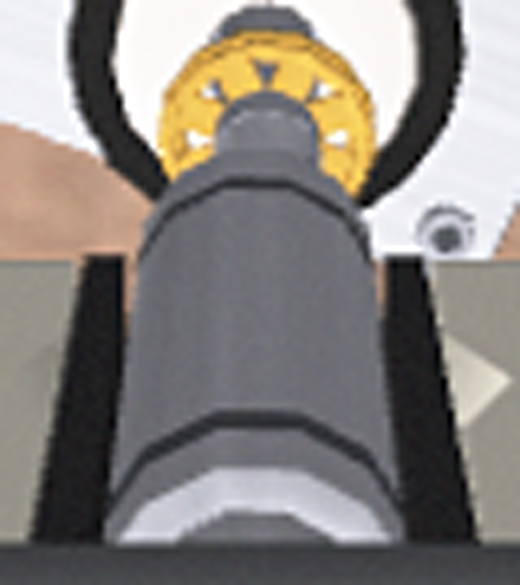

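```bash
python3 -m inch '[[[-0.003,-0.01,0,0,0,0],[-0.003,-0.01,0,0,0,0],[-0.003,-0.01,-0.03,0,0,0],[-0.003,-0.01,-0.06,0,0,0],[-0.003,-0.01,-0.08,0,0,0],[-0.003,-0.01,-0.08,0,0,0]]]'; python3 look.py 5
```

```text
t: 8.25
eef_pos: [0.5798, -0.0038, 0.2931]
ee_rot: [3.141, -0.0, -1.573]
force: [0.4, 0.6, -1.0]
width: 0.0217
8.25 [ 0.57978675 -0.00377336  0.2930822 ] [ 3.14060541e+00 -2.96905960e-04 -1.57272015e+00] [ 0.36110062  0.5866068  -0.96021119] 0.02170742044372748
wrist 204 174 3.6 bot [269. 258.] top [269. 454.] tip [267. 285.]
scene 234 130 6.0 bot [269. 279.] top [267. 142.] tip [265. 277.]
top 299 136 6.0 bot [268. 270.] top [297. 249.] tip [258. 268.]
```

View pics/scene5c.png

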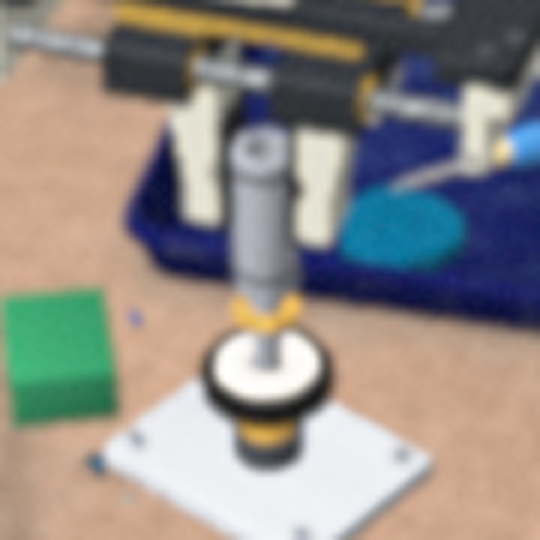

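View pics/wrist5c.png

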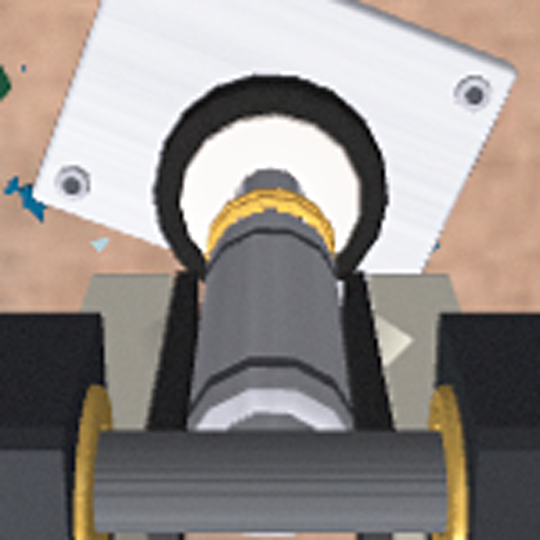

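```bash
python3 -m inch '[[[0,0,-0.01,0,0,0],[0,0,-0.02,0,0,0],[0,0,-0.02,0,0,0]]]'; python3 -m inch '[[[0,0,-0.01,0,0,0],[0,0,-0.01,0,0,0],[0,0,-0.01,0,0,0]]]'
```

```text
t: 8.78
eef_pos: [0.5798, -0.0038, 0.2895]
ee_rot: [3.141, -0.0, -1.573]
force: [-0.5, -0.9, -1.2]
width: 0.0213
t: 9.15
eef_pos: [0.5799, -0.0038, 0.2877]
ee_rot: [3.142, -0.0, -1.573]
force: [0.5, 0.0, -0.7]
width: 0.0213
```

```bash
for i in 1 2; do python3 -m inch '[[[0,0,-0.005,0,0,0],[0,0,-0.01,0,0,0],[0,0,-0.01,0,0,0]]]'; done
```

```text
t: 9.52
eef_pos: [0.5798, -0.0038, 0.2855]
ee_rot: [3.141, -0.0, -1.573]
force: [0.2, 0.2, -0.9]
width: 0.0216
t: 9.9
eef_pos: [0.5799, -0.0038, 0.2845]
ee_rot: [-3.141, -0.0, -1.572]
force: [-2.0, 1.1, 5.3]
width: 0.0214
```

```bash
python3 -m inch '[[[-0.001,0,-0.01,0,0,0],[-0.001,0.001,-0.02,0,0,0],[-0.001,0.001,-0.02,0,0,0]]]';  python3 -m inch '[[[0,0,-0.01,0,0,0],[0,0,-0.02,0,0,0],[0,0,-0.02,0,0,0],[0,0,-0.02,0,0,0]]]'
```

```text
t: 10.28
eef_pos: [0.5798, -0.0037, 0.2806]
ee_rot: [-3.141, -0.0, -1.572]
force: [-1.9, -0.3, 5.7]
width: 0.0214
t: 10.78
eef_pos: [0.5798, -0.0037, 0.2765]
ee_rot: [-3.141, -0.0, -1.572]
force: [-2.7, 0.1, 5.0]
width: 0.0218
```

```bash
python3 look.py 6; python3 - <<'E'
from h import *
a=cv2.imread('pics/scene6c.png');b=cv2.imread('pics/wrist6c.png')
cv2.imwrite('pics/c6.png',cv2.resize(np.hstack([a,b]),(800,400)))
E
```

```text
10.775 [ 0.57983772 -0.00367912  0.27652263] [-3.14078276e+00 -2.67872002e-04 -1.57234923e+00] [-2.70755395  0.1253113   4.97460199] 0.02177110249833047
wrist 204 174 3.6 bot [271. 258.] top [271. 454.] tip [270. 329.]
scene 234 136 6.0 bot [269. 279.] top [267. 145.] tip [265. 241.]
top 298 137 6.0 bot [266. 269.] top [294. 249.] tip [264. 262.]
```

View pics/c6.png

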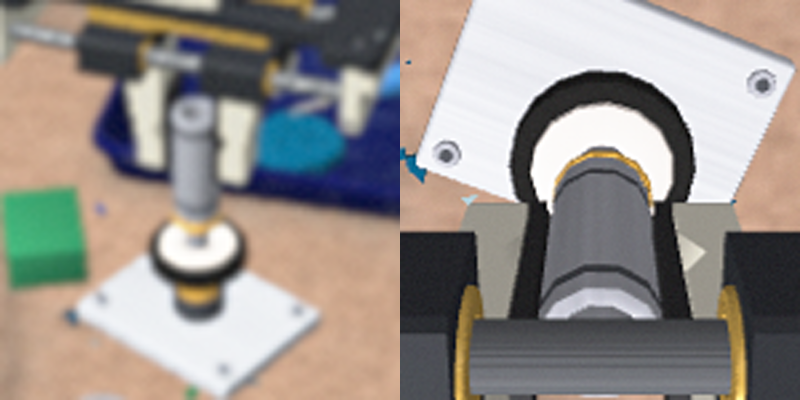

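```bash
python3 -m inch '[[[-0.0025,0,-0.01,0,0,0],[-0.0025,0,-0.02,0,0,0],[-0.0025,0,-0.02,0,0,0]]]';  for i in 1 2 3; do python3 -m inch '[[[0,0,-0.005,0,0,0],[0,0,-0.005,0,0,0]]]'; done
```

```text
t: 11.3
eef_pos: [0.5797, -0.0037, 0.2728]
ee_rot: [-3.14, -0.0, -1.572]
force: [-1.3, -1.5, 6.0]
width: 0.0213
t: 11.55
eef_pos: [0.5796, -0.0036, 0.2718]
ee_rot: [-3.14, -0.0, -1.572]
force: [-1.2, -0.9, 6.7]
width: 0.0213
t: 11.8
eef_pos: [0.5796, -0.0037, 0.2709]
ee_rot: [-3.14, -0.0, -1.572]
force: [-1.1, -0.8, 7.0]
width: 0.0215
t: 12.05
eef_pos: [0.5796, -0.0037, 0.2698]
ee_rot: [-3.14, -0.0, -1.572]
force: [-1.3, -0.8, 6.6]
width: 0.0214
```

```bash
for i in 1 2 3; do python3 -m inch '[[[0,0,-0.005,0,0,0],[0,0,-0.005,0,0,0]]]' | grep -E 'eef_pos|force'; done
```

```text
eef_pos: [0.5797, -0.0037, 0.2689]
force: [-2.1, 0.1, 6.8]
eef_pos: [0.5796, -0.0036, 0.2679]
force: [-2.3, -1.6, 6.7]
eef_pos: [0.5796, -0.0036, 0.2669]
force: [-1.2, -1.5, 7.2]
```

```bash
for i in 1 2 3; do python3 -m inch '[[[0,0,-0.005,0,0,0],[0,0,-0.005,0,0,0]]]' | grep -E 'eef_pos|force'; done
```

```text
eef_pos: [0.5797, -0.0036, 0.2659]
force: [-1.1, 0.3, 6.7]
eef_pos: [0.5796, -0.0037, 0.2649]
force: [-1.7, -0.6, 6.0]
eef_pos: [0.5797, -0.0036, 0.2638]
force: [-1.8, -0.8, 6.9]
```

```bash
for i in 1 2; do python3 -m inch '[[[0,0,-0.005,0,0,0],[0,0,-0.005,0,0,0]]]' | grep -E 'eef_pos|force'; done
```

```text
eef_pos: [0.5796, -0.0037, 0.2628]
force: [-1.6, -1.5, 7.4]
eef_pos: [0.5796, -0.0037, 0.2619]
force: [-1.4, -0.6, 7.6]
```

```bash
python3 - <<'E'
from h import *
f=arm.grab_frame('scene');cv2.imwrite('pics/s7.png',cv2.resize(f[150:260,220:330],(600,600),interpolation=2))
E
```

```text
(no output)
```

View pics/s7.png

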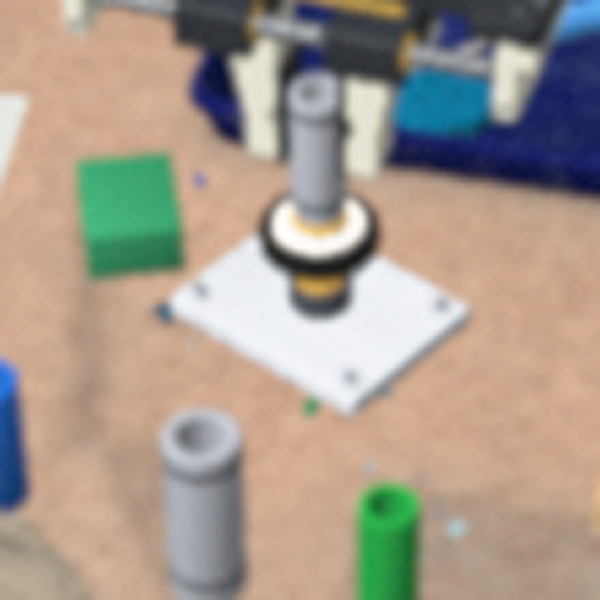

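The nut (at about (318,222) in this crop) is almost on the wheel. I'll continue in single 1 mm steps.

```bash
python3 -m inch '[[[0,0,-0.005,0,0,0],[0,0,-0.005,0,0,0],[0,0,-0.005,0,0,0]]]' | grep -E 'eef_pos|force'
```

```text
eef_pos: [0.5797, -0.0037, 0.2612]
force: [-3.0, -0.9, 9.8]
```

```bash
python3 -m inch '[[[0,0,-0.003,0,0,0],[0,0,-0.003,0,0,0],[0,0,-0.003,0,0,0]]]' | grep -E 'eef_pos|force'; python3 - <<'E'
from h import *
F=[]
for i in range(4): arm.grab_frame('top');F.append(arm.get_state()['force'])
print(np.round(F,1))
E
```

```text
eef_pos: [0.5796, -0.0037, 0.2608]
force: [-2.5, -0.7, 12.0]
[[-3.2 -1.  11.9]
 [-3.7 -1.1 11.4]
 [-2.9  0.3 11.6]
 [-3.3 -0.1 11.1]]
```

```bash
python3 -m inch '[[[0,0,-0.003,0,0,0],[0,0,-0.003,0,0,0],[0,0,-0.003,0,0,0]]]' | grep -E 'eef_pos|force'; python3 - <<'E'
from h import *
F=[]
for i in range(6): arm.grab_frame('top');F.append(arm.get_state()['force'])
print(np.round(F,1),np.mean(F,0),arm.get_state()['eef_pos'])
E
```

```text
eef_pos: [0.5796, -0.0037, 0.2604]
force: [-3.7, 0.3, 12.8]
[[-4.1 -0.8 13.8]
 [-4.4 -0.4 12.8]
 [-3.5 -0.2 12.8]
 [-4.1 -0.6 12.9]
 [-4.7 -1.  13. ]
 [-4.  -0.6 13.1]] [-4.15392118 -0.58926317 13.07545852] [ 0.57964282 -0.00366495  0.26036134]
```

```bash
python3 -m inch '[[[0,0,0.02,0,0,0],[0,0,0.06,0,0,0],[0,0,0.16,0,0,0],[0,0,0.3,0,0,0],[0,0,0.4,0,0,0],[0,0,0.4,0,0,0]]]' && python3 -m inch '[[[-0.06,0.25,0,0,0,0],[-0.12,0.5,0,0,0,0],[-0.18,0.75,0,0,0,0],[-0.235,0.95,0,0,0,0],[-0.235,0.95,0,0,0,0],[-0.235,0.95,0,0,0,0]]]'; python3 - <<'E'
from h import *
for n in ('scene','wrist'): cv2.imwrite(f'pics/{n}8.png',arm.grab_frame(n))
a=cv2.imread('pics/scene8.png');cv2.imwrite('pics/s8c.png',cv2.resize(a[150:310,200:360],(600,600),interpolation=2))
E
```

```text
t: 16.48
eef_pos: [0.5797, -0.0034, 0.3403]
ee_rot: [-3.138, 0.001, -1.572]
force: [-0.2, -0.2, -1.2]
width: 0.0214
t: 17.23
eef_pos: [0.5319, 0.1864, 0.3376]
ee_rot: [3.14, -0.001, -1.572]
force: [-0.4, -0.1, -0.4]
width: 0.0214
```

View pics/s8c.png

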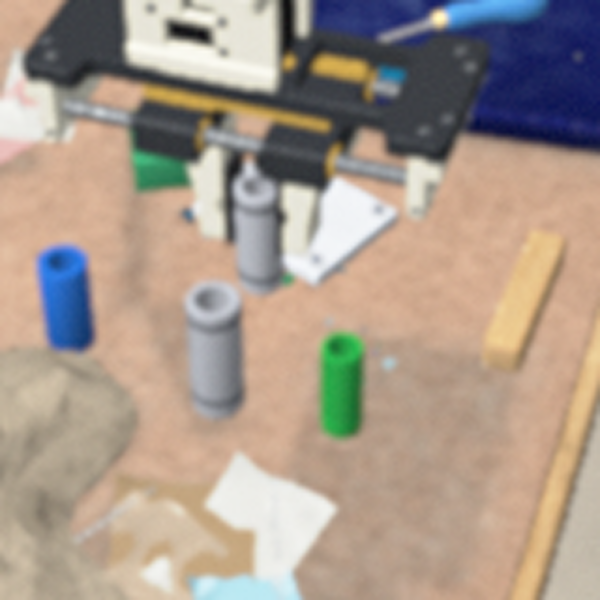

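View pics/wrist8.png

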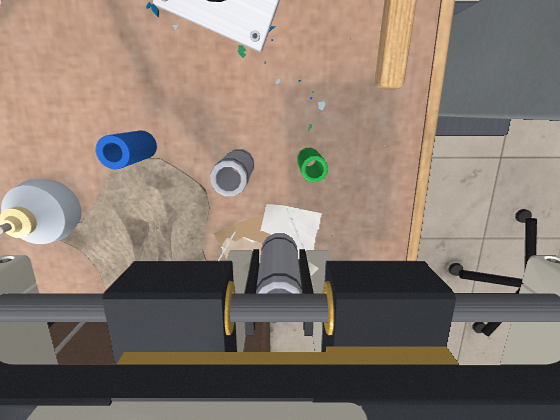

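```bash
python3 -m inch '[[[0,0.11,0,0,0,0],[0,0.11,-0.2,0,0,0],[0,0.11,-0.45,0,0,0],[0,0.11,-0.58,0,0,0],[0,0.11,-0.64,0,0,0],[0,0.11,-0.64,0,0,0],[0,0.11,-0.64,0,0,0]]]'
```

```text
t: 18.2
eef_pos: [0.5328, 0.2088, 0.2117]
ee_rot: [-3.14, 0.001, -1.573]
force: [0.4, -0.3, -1.3]
width: 0.0215
```

```bash
for i in 1 2 3 ; do python3 -m inch '[[[0,0,-0.007,0,0,0],[0,0,-0.01,0,0,0],[0,0,-0.01,0,0,0]]]'| grep -E 'eef_pos|force'; done
```

```text
eef_pos: [0.5322, 0.2084, 0.2088]
force: [0.0, -0.9, -1.5]
eef_pos: [0.5322, 0.2084, 0.2063]
force: [-0.0, -0.7, -0.1]
eef_pos: [0.5322, 0.2084, 0.2046]
force: [-0.8, 0.6, 1.4]
```

```bash
python3 -m inch '[[[0,0,0,0,0,0],[0,0,0,0,0,0],[0,0,0,0,0,0],[0,0,0,0,0,0],[0,0,0,0,0,0],[0,0,0,0,0,0]]]' 87 && python3 -m inch '[[[0,0,0.1,0,0,0],[0,0,0.3,0,0,0],[0,0,0.6,0,0,0],[0,0,0.9,0,0,0],[0,0,1,0,0,0],[0,0,1,0,0,0],[0,0,1,0,0,0]]]'; python3 - <<'E'
from h import *
s=arm.get_state();print(s['force'],s['width'])
W=arm.camera_params('wrist')
for n in ('scene','wrist','top'): cv2.imwrite(f'pics/{n}9.png',arm.grab_frame(n))
a=cv2.imread('pics/scene9.png')[150:310,200:360];b=cv2.imread('pics/wrist9.png')[100:220,200:360]
a=cv2.resize(a,(400,400),interpolation=2);b=cv2.resize(b,(400,300),interpolation=2);b=np.vstack([b,np.zeros((100,400,3),np.uint8)])
cv2.imwrite('pics/c9.png',np.hstack([a,b]))
print([np.round(d['box']) for d in arm.search_frame('sleeve_center','wrist')],proj(W,(.532,.2095,.06)))
E
```

```text
t: 20.08
eef_pos: [0.5322, 0.2085, 0.2044]
ee_rot: [3.142, -0.0, -1.573]
force: [-0.8, -0.4, -0.6]
width: 0.0759
t: 20.95
eef_pos: [0.5318, 0.2083, 0.4033]
ee_rot: [3.14, -0.001, -1.573]
force: [0.4, 0.1, -0.3]
width: 0.0872
[ 0.41618701  0.08464747 -0.34904744] 0.08716822510641155
[array([296., 124., 321., 150.]), array([267., 174., 290., 204.]), array([220., 119., 259., 158.])] [278.23787004 192.84337158]
```

View pics/c9.png

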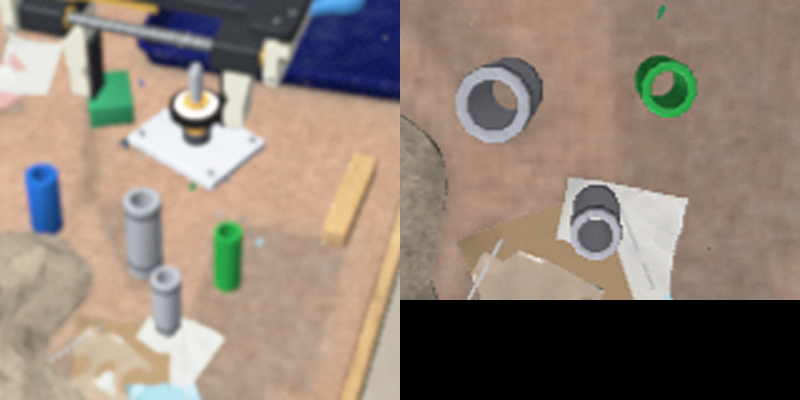

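The pictures agree. The sleeve stands upright where it started (scene crop (166,300), wrist crop (596,225)). The nut sits on the wheel (scene crop (196,103)), and the blue tube, green block and pin look unmoved. I'm handing in.

```bash
python3 -c "
from station import arm
print(arm.job_done(), arm.get_state()['t'])"
```

```text
the job is handed in; nothing more can be done
the job is handed in; nothing more can be done
```

I pressed the push nut down onto the wheel with the small grey steel sleeve, then stood the sleeve back upright at its starting place, about (0.53, 0.21). I handed the job in at about 21 s of the 72 s allowed.

- **Push-back:** the drag read about 6.8 N raw and was even until the nut met the wheel. I stopped at a mean of 13.1 N, a rise of about 6.3 N. I did not measure the washer load after taking the sleeve off; I rely on the nut staying where it is left.
- **Last pictures:** the sleeve is upright and free of the gripper, more than 200 mm from the axle. The nut is on the wheel, and by eye the wax tube, wax block and bench pin have not moved.
- **Disagreements:**
  - The held sleeve appeared about 2 mm off in y from the reported tool position, so I shifted the tool 0.6 mm in x and 2 mm in y before lowering it.
  - The raw drag came out lower than the stated 9 N. Part of that is the sleeve's weight, but readings taken at rest were still only about 7.5 N.
  - A sideways force of up to about 4 N in x built up during the final press and was gone after lifting.

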